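# Start the last captive screw of an instrument cover

## Robot

A 7-joint arm with a two-finger parallel gripper is mounted at the origin on a cart in front of the work surface, level with it; the furniture and walls round the work are solid. World frame = base frame: x ahead of the robot, y to its left, z up, the work surface at z = 0. Lengths are in m, angles in rad, forces in N, time in s.
With the tool pointing down it reaches from about 0.4 to 0.85 m from the base axis. Payload 10.4 kg.
Tool frame: the origin (TCP) lies between the finger pads; the fingertips stand 11 mm ahead of it and the grasp point (between the pads) lies 8 mm behind it (tip_reach is the distance from the TCP to the fingertips, in m); z points along the fingers, y is the line along which they close (so a half turn about z gives the same grasp; the last joint's range is limited). The gripper opens to 85 mm and grips with 20 to 120 N. Pads are 22 mm wide; open, the fingers measure 114 mm over their backs; the gripper's body (76 mm by 85 mm) begins 54 mm behind the grasp point. The pads swing forward as they close: fully open they stand 13 mm farther back than shut.
Start: joints at [1.099, 0.332, -0.065, 1.46, 0.022, 1.35, -0.088], TCP at [0.271, -0.563, 0.242] pointing down, gripper open.
Joint ranges: [-2.6, 2.6], [-0.5, 2.12], [-1.47, 1.34], [0.16, 2.42], [-1.27, 4.41], [0.06, 2.06], [-2.6, 2.6]. Speed limits (rad/s): [2.22, 2.22, 2.79, 2.79, 3.14, 3.14, 3.14].

## Interface

Orientations are given as a unit quaternion [x, y, z, w].
In Python, from workcell import * gives the robot as it stands.
- The arm moves only by the shell command python3 -m inch 'ROWS' [OPENING] [FORCE]. ROWS is JSON, a list of rows, each an object with "slide": the shift along the world's x, y, z in m, a list of three; "yaw": the turn about the world's z in rad. A call has 1 to 20 rows; each row is the pose to reach, as a shift and turn from the pose commanded when the call began; what a row does not reach only later rows make up. A row lasts 1/12 s, in which the tool goes at most 41.7 mm and 7.16 degrees, less where a joint would pass 70% of its speed; a pose out of reach is approached as far as the arm can. A call with a gripper value outside its range is refused whole. OPENING is the closure in counts, from 0 (fully open) to 255 (shut), set as the call begins (- or left out, the last holds). The fingers move at their own pace and stop on an object; FORCE is the grip in N (left out, the last holds). Time passes only in rows, so rows that repeat a pose let the fingers close. It gives the time, the measured TCP pose, the force, the opening and the grip force at its end, in the units of the state.
- get_obs(): the state, without advancing time (a new reading comes with each control period).
- camera(name): name is "side" or "top"; returns a dict with "frame" (420x560x3 uint8, red, green, blue), "fx", "fy", "cx", "cy" (pixels), "extrinsics" (4x4, takes a point from world to camera coordinates). Camera axes: x right, y down, z forward; pixel columns grow to the right and rows downward; lengths in m; the calibration is good to about 2 mm. A picture is of the moment at which its call begins. There is no depth.
- hand_in(): hands the job in; it is judged then, once.
The state is a dict: "clock": time; "joint_pos": joint angles; "joint_velocities": joint speeds; "tau": joint torques, N m; "position": TCP position; "ee_rot": TCP orientation; "ft_force": force on the tool from outside, world axes, zero at the start; "torque": the same for the moment, N m; "grip_width": opening from 0.0 (shut) to 1.0 (fully open); "grasp_force": force on a finger pad.
Only numpy, scipy, OpenCV 4.12 (cv2) and the standard library are available. Lean on these libraries where they do the work, as an engineer would, in place of code of your own. Each camera call takes 0.05 s, during which the arm holds its last target. There are 200 camera calls.

## Task

One of the three thumbscrews on the cover of the grey instrument box still stands up on its spring: press it straight down to its stop, and keeping it pressed turn it backward (anticlockwise from above) until you feel it drop into the start of its thread. Then turn it forward (clockwise) one full turn from there, regrasping as needed, and finish holding its head between the fingers: do not let go. Leave the loose things round the box where they are.

Things in the scene. Friction and masses are not known exactly. Their poses are not given: they have to be found in the camera images.
- box: fixed grey instrument box, aluminium cover, 154 x 194 x 50 mm; origin at the centre of its underside on the desk, z up, long side along its y. Three like thumbscrews stand on the cover, at (-55, -70), (-55, 70) and (55, 0) mm from the centre in the box's x, y, in any order: two fully home and immovable, one standing 26 mm higher on its spring
- tight_a: a thumbscrew that is already fully home and cannot move: knurled head 28 mm across, top 32 mm above the cover; origin on its axis at the cover's top
- tight_b: the other thumbscrew that is already home, the same
- thumbscrew: the standing screw and its fixed collar (26 mm across, 6 mm high); origin on the screw axis at the top of the cover, 50 mm above the desk, fixed to the box. Thread: once dropped in and turned forward 0.7 rad, it is caught and stays down when let go; it then sinks 7 mm per turn with 1.5 mm play, so gripping fingers must follow it down
- screw_top (a point): centre of the top of the standing screw's head: 58 mm above the cover at the start, goes down with it. The head is a round knurled steel cylinder, 28 mm across, 26 mm high, axis vertical, grasped at any yaw. Free height under it 32 mm at the start, about 12 mm when done; 100 mm free to either side
- screw_in (a joint): depth of the screw below its sprung-up rest, m; the spring lifts with 3 N at 0, 6 N at 20 mm. At 7 mm (8 under a firm push) it meets its stop, the level end face of the thread. Only at the thread start can it be pushed on, to 12.5 to 14 mm (the drop; a hand that holds it must push it down there). It springs up if let go before it is turned forward. About 20 mm after one turn
- screw_turn (a joint): turning of the screw, rad: 0 at first, positive forward (clockwise from above), up to 8. The thread start lies at an unknown angle 0.6 to 1.2 rad backward (negative) of there, and is a gap in which the screw fits for about 0.5 rad; once dropped in, the gap's far side stops it turning farther backward. Turning takes about 0.03 Nm
- screwdriver: loose flat screwdriver, 147 x 17 mm, beside the box; leave alone
- padlock: loose brass padlock lying flat, 67 x 40 x 15 mm, beside the box; leave alone
- eyepiece: loose black eyepiece, 36 mm across, 41 mm high, beside the box; leave alone
- keys: loose folding hex key set, 90 x 16 x 17 mm, beside the box; leave alone

How it is judged:
By the outcome, as a careful person would: the job done as asked, in the order asked, and still so for the second after the job is handed in, while the arm keeps its last pose, push and grip.
It also fails if it takes over 58 s, if anything falls off the work surface, if the arm or the gripper's body presses on something with over 40 N, if the wrist force passes 120 N, or if a joint passes its speed limit or range.

## Working session

There is one attempt and no reset: what is moved stays moved. The work goes in short steps, Python scripts to look and compute and a shell command to move; the robot and the scene stay as the last step left them, time stands still between calls to the robot, and variables do not carry over. Pictures are saved under pics/ and viewed, at most 10 in all, crops included, and the job is handed in when it is done.

```bash
mkdir -p pics; cat > h.py <<'E'
from workcell import *
import numpy as np, cv2
def snap(n,f):
    c=camera(n); cv2.imwrite('pics/'+f,c['frame'][:,:,::-1]); return c
def ray(c,u,v,z):
    E=np.array(c['extrinsics']);R=E[:3,:3];o=-R.T@E[:3,3]
    d=R.T@np.array([(u-c['cx'])/c['fx'],(v-c['cy'])/c['fy'],1]); return o+d*(z-o[2])/d[2]
def proj(c,p):
    E=np.array(c['extrinsics']);q=E[:3,:3]@np.array(p)+E[:3,3]
    return c['fx']*q[0]/q[2]+c['cx'],c['fy']*q[1]/q[2]+c['cy']
E
python3 - <<'E'
from h import *
for n in('side','top'):
    c=snap(n,n+'1.png');E=np.array(c['extrinsics']);print(n,c['fx'],c['cx'],c['cy'],(-E[:3,:3].T@E[:3,3]).round(3),E[:3,:3].round(2).tolist())
o=get_obs();print({k:np.round(v,3).tolist() for k,v in o.items()})
E
```

```text
side 482.8394150928987 276.3021826363864 205.74552617498387 [ 0.869 -0.876  0.61 ] [[0.95, 0.32, -0.01], [0.16, -0.51, -0.84], [-0.27, 0.8, -0.54]]
top 474.6037721714584 279.8106409392165 206.9473298224308 [ 0.429 -0.076  1.132] [[-0.01, -1.0, 0.03], [-0.99, 0.01, -0.16], [0.16, -0.03, -0.99]]
{'clock': 0.1, 'joint_pos': [1.099, 0.333, -0.065, 1.461, 0.022, 1.35, -0.089], 'joint_velocities': [-0.0, 0.0, -0.001, -0.003, -0.0, 0.0, -0.001], 'tau': [0.003, -62.675, 0.05, -39.243, 0.016, 0.007, 0.0], 'position': [0.271, -0.563, 0.242], 'ee_rot': [0.975, 0.223, -0.0, -0.001], 'ft_force': [0.581, 0.214, 0.401], 'torque': [-0.046, -0.002, 0.037], 'grasp_force': 0.0, 'grip_width': 0.996}
```

View pics/top1.png

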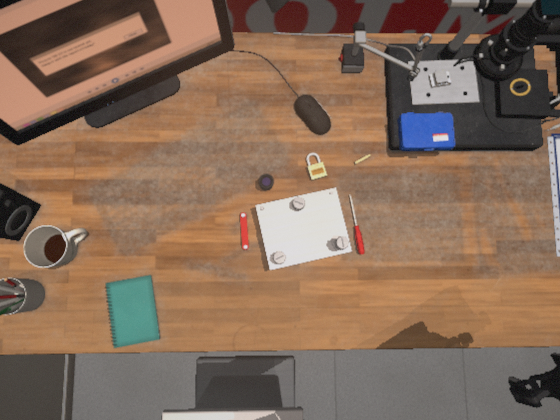

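View pics/side1.png

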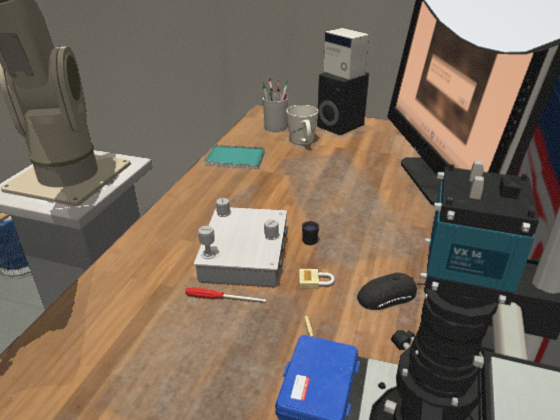

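The standing screw is the near-left one in side view, head at about (207,236). In the top view it is at about (341,243). I'll enlarge both.

```bash
python3 - <<'E'
from h import *
a=cv2.imread('pics/top1.png')[180:280,245:375];b=cv2.imread('pics/side1.png')[190:290,185:295]
a=cv2.resize(a,None,fx=4,fy=4,interpolation=2);b=cv2.resize(b,(280,400)if 0 else None,fx=2.5,fy=2.5,interpolation=2)
m=np.zeros((400,800,3),np.uint8);m[:,:520]=a;m[:250,520:795]=b;cv2.imwrite('pics/z1.png',m)
E
```

```text
(no output)
```

View pics/z1.png

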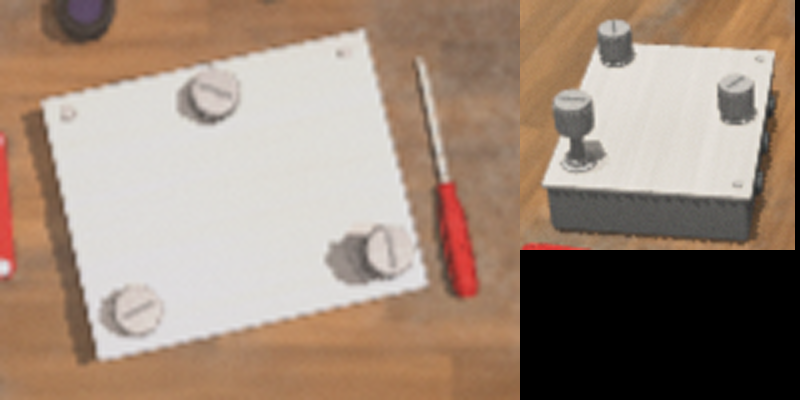

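The crop shows the standing screw clearly: its head top is at about top (343,242.3) and side (207,229.5). The box corners are visible too.

```bash
python3 - <<'E'
from h import *
from scipy.spatial.transform import Rotation as R
t=camera('top');s=camera('side')
print('top',ray(t,343,242.3,.108),'side',ray(s,207.2,229.3,.108))
C=np.array([ray(t,245+u/4,180+v/4,.05)[:2] for u,v in((42,102),(363,30),(428,287),(98,358))])
c=C.mean(0);ux=(C[0]+C[1]-C[2]-C[3]);ux/=np.linalg.norm(ux);yw=np.arctan2(ux[1],ux[0]);print('box',c,yw,np.linalg.norm(np.diff(C,axis=0),axis=1))
M=np.array([[np.cos(yw),-np.sin(yw)],[np.sin(yw),np.cos(yw)]])
for l in((-.055,-.07),(-.055,.07),(.055,0)):print(c+M@l)
for u,v in((132,310),(215,92)):print('tight',ray(t,245+u/4,180+v/4,.082))
o=get_obs();print(o['position'],R.from_quat(o['ee_rot']).as_matrix().round(2).tolist())
E
```

```text
top [ 0.51860867 -0.24563984  0.108     ] side [ 0.5227244  -0.24420932  0.108     ]
box [ 0.55688819 -0.16472561] 0.21265668674136723 [0.19195215 0.15364208 0.1928412 ]
[ 0.51790117 -0.24475693]
[ 0.48835312 -0.10791061]
[ 0.61064925 -0.15311745]
tight [ 0.48847108 -0.1048874   0.082     ]
tight [ 0.6101561  -0.15281086  0.082     ]
[ 0.27108713 -0.56292251  0.24186923] [[0.9, 0.43, -0.0], [0.43, -0.9, 0.0], [-0.0, -0.0, -1.0]]
```

```bash
python3 -m inch '[{"slide":[0.04,0.05,0],"yaw":0},{"slide":[0.08,0.1,0],"yaw":0},{"slide":[0.12,0.15,0],"yaw":0},{"slide":[0.15,0.19,0],"yaw":0},{"slide":[0.18,0.23,0],"yaw":0},{"slide":[0.21,0.27,0],"yaw":0.1},{"slide":[0.235,0.3,0],"yaw":0.2},{"slide":[0.249,0.318,-0.02],"yaw":0.3},{"slide":[0.249,0.318,-0.04],"yaw":0.4},{"slide":[0.249,0.318,-0.06],"yaw":0.5},{"slide":[0.249,0.318,-0.08],"yaw":0.5},{"slide":[0.249,0.318,-0.08],"yaw":0.5},{"slide":[0.249,0.318,-0.08],"yaw":0.5}]' 0 50; python3 - <<'E'
from h import *
o=get_obs();print(np.round(o['joint_pos'],3),o['position'],o['ft_force'])
from scipy.spatial.transform import Rotation as R
print(R.from_quat(o['ee_rot']).as_matrix().round(3).tolist())
snap('side','side2.png')
E
```

```text
clock: 1.28
position: [0.5193, -0.2453, 0.1616]
ee_rot: [0.89, 0.457, -0.001, -0.001]
ft_force: [0.4, -1.5, 1.3]
grip_width: 1.001
grasp_force: 0.0
[ 0.665  0.306 -0.36   1.684  0.115  1.176 -0.348] [ 0.51930302 -0.24527749  0.16164845] [ 0.40030507 -1.49065975  1.27014404]
[[0.583, 0.812, -0.003], [0.812, -0.583, 0.001], [-0.001, -0.003, -1.0]]
```

View pics/side2.png

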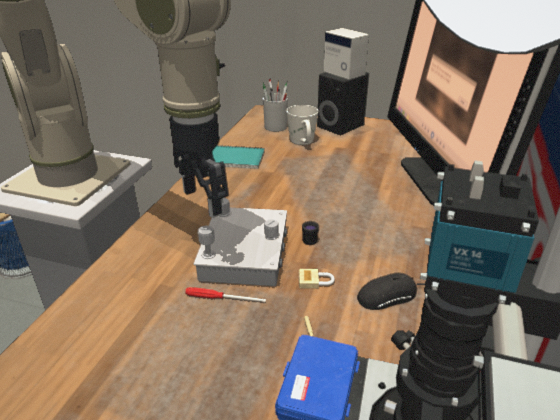

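Gripper is at about (205,195), over the screw at (207,236), aligned as expected. Descending and closing gently.

```bash
python3 -m inch '[{"slide":[0,0,-0.03],"yaw":0},{"slide":[0,0,-0.055],"yaw":0},{"slide":[0,0,-0.07],"yaw":0},{"slide":[0,0,-0.07],"yaw":0},{"slide":[0,0,-0.07],"yaw":0}]' ; python3 -m inch '[{"slide":[0,0,0],"yaw":0},{"slide":[0,0,0],"yaw":0},{"slide":[0,0,0],"yaw":0},{"slide":[0,0,0],"yaw":0},{"slide":[0,0,0],"yaw":0},{"slide":[0,0,0],"yaw":0},{"slide":[0,0,0],"yaw":0},{"slide":[0,0,0],"yaw":0},{"slide":[0,0,0],"yaw":0},{"slide":[0,0,0],"yaw":0},{"slide":[0,0,0],"yaw":0},{"slide":[0,0,0],"yaw":0}]' 255 25; python3 - <<'E'
from h import *
o=get_obs();print(np.round(o['joint_pos'],3),o['position'],o['ft_force'],o['torque'])
c=snap('side','x.png');a=c['frame'][150:280,150:290,::-1];cv2.imwrite('pics/z3.png',cv2.resize(a,None,fx=4,fy=4,interpolation=2))
E
```

```text
clock: 1.75
position: [0.5202, -0.2467, 0.0939]
ee_rot: [0.89, 0.456, 0.0, 0.001]
ft_force: [0.8, -0.7, 0.3]
grip_width: 1.003
grasp_force: 0.0
clock: 2.75
position: [0.5194, -0.2444, 0.0923]
ee_rot: [0.889, 0.457, -0.001, -0.001]
ft_force: [-4.9, 2.9, 2.3]
grip_width: 0.312
grasp_force: 25.6
[ 0.654  0.378 -0.353  1.75   0.148  1.043 -0.372] [ 0.51938488 -0.24443821  0.09225552] [-4.93261924  2.90530988  2.27622483] [0.50314267 0.82202707 0.00231429]
```

View pics/z3.png

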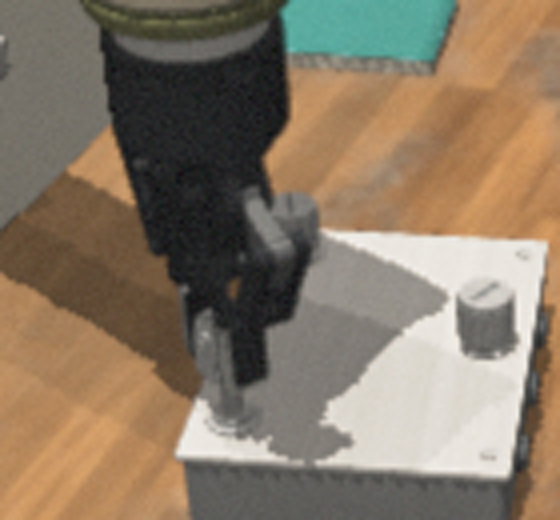

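Held (0.312 × 85 ≈ 27 mm, 25 N). Centre slightly, grip firmer, and press down.

```bash
python3 -m inch '[{"slide":[-0.001,0.001,0],"yaw":0},{"slide":[-0.0015,0.001,0],"yaw":0},{"slide":[-0.0015,0.001,-0.002],"yaw":0},{"slide":[-0.0015,0.001,-0.004],"yaw":0}]' 255 70;  python3 -m inch '[{"slide":[0,0,-0.001],"yaw":0},{"slide":[0,0,-0.002],"yaw":0},{"slide":[0,0,-0.003],"yaw":0},{"slide":[0,0,-0.003],"yaw":0},{"slide":[0,0,-0.003],"yaw":0}]';  python3 -m inch '[{"slide":[0,0,-0.001],"yaw":0},{"slide":[0,0,-0.002],"yaw":0},{"slide":[0,0,-0.002],"yaw":0},{"slide":[0,0,-0.002],"yaw":0}]'
```

```text
clock: 3.13
position: [0.5192, -0.2443, 0.0887]
ee_rot: [0.89, 0.457, 0.0, 0.001]
ft_force: [0.1, 0.2, 4.5]
grip_width: 0.293
grasp_force: 68.6
clock: 3.55
position: [0.5192, -0.2444, 0.0863]
ee_rot: [0.89, 0.457, 0.0, 0.001]
ft_force: [-3.0, 0.6, 11.2]
grip_width: 0.296
grasp_force: 70.0
clock: 3.88
position: [0.5193, -0.2445, 0.0859]
ee_rot: [0.89, 0.457, 0.0, 0.001]
ft_force: [-8.9, 2.9, 26.6]
grip_width: 0.291
grasp_force: 71.7
```

At the stop (26 N, z stalled). Turning backward while pressed.

```bash
python3 -m inch '[{"slide":[-0.001,0.0005,0],"yaw":0.08},{"slide":[-0.0015,0.0005,0],"yaw":0.16},{"slide":[-0.0015,0.0005,0],"yaw":0.24},{"slide":[-0.0015,0.0005,0],"yaw":0.32},{"slide":[-0.0015,0.0005,0],"yaw":0.4},{"slide":[-0.0015,0.0005,0],"yaw":0.45},{"slide":[-0.0015,0.0005,0],"yaw":0.5},{"slide":[-0.0015,0.0005,0],"yaw":0.5}]'; python3 -m inch '[{"slide":[0,0,0],"yaw":0.04},{"slide":[0,0,0],"yaw":0.08},{"slide":[0,0,0],"yaw":0.12},{"slide":[0,0,0],"yaw":0.12}]';python3 -m inch '[{"slide":[0,0,0],"yaw":0.04},{"slide":[0,0,0],"yaw":0.08},{"slide":[0,0,0],"yaw":0.12},{"slide":[0,0,0],"yaw":0.12}]'; python3 -c "
from h import *
o=get_obs();print(o['torque'],o['joint_pos'][6])"
```

```text
clock: 4.55
position: [0.5193, -0.2441, 0.0849]
ee_rot: [0.748, 0.664, 0.001, 0.002]
ft_force: [4.9, -1.3, 6.7]
grip_width: 0.294
grasp_force: 69.1
clock: 4.88
position: [0.5195, -0.244, 0.0845]
ee_rot: [0.707, 0.707, 0.001, 0.002]
ft_force: [5.9, -1.3, 4.1]
grip_width: 0.293
grasp_force: 68.9
clock: 5.22
position: [0.5195, -0.2439, 0.0844]
ee_rot: [0.663, 0.749, 0.001, 0.002]
ft_force: [6.9, -1.7, 3.4]
grip_width: 0.297
grasp_force: 68.9
[-0.32181236 -1.78618687  0.02359194] 0.3245241452378012
```

```bash
python3 -m inch '[{"slide":[0,0,-0.001],"yaw":0},{"slide":[0,0,-0.002],"yaw":0},{"slide":[0,0,-0.002],"yaw":0},{"slide":[0,0,-0.002],"yaw":0}]'; python3 -m inch '[{"slide":[0,0,-0.001],"yaw":0},{"slide":[0,0,-0.002],"yaw":0},{"slide":[0,0,-0.002],"yaw":0},{"slide":[0,0,-0.002],"yaw":0}]'
```

```text
clock: 5.55
position: [0.5196, -0.2439, 0.0824]
ee_rot: [0.664, 0.748, 0.001, 0.002]
ft_force: [7.2, -1.7, 3.9]
grip_width: 0.295
grasp_force: 68.9
clock: 5.88
position: [0.5195, -0.2439, 0.0804]
ee_rot: [0.664, 0.748, 0.001, 0.002]
ft_force: [5.8, -1.6, 4.2]
grip_width: 0.293
grasp_force: 68.9
```

```bash
python3 -m inch '[{"slide":[-0.0005,0,-0.001],"yaw":0},{"slide":[-0.001,0,-0.002],"yaw":0},{"slide":[-0.001,0,-0.002],"yaw":0},{"slide":[-0.001,0,-0.002],"yaw":0}]'; python3 -m inch '[{"slide":[0,0,-0.001],"yaw":0},{"slide":[0,0,-0.002],"yaw":0},{"slide":[0,0,-0.002],"yaw":0},{"slide":[0,0,-0.002],"yaw":0}]'; python3 -c "
from h import *
o=get_obs();print(o['torque'],o['joint_pos'])"
```

```text
clock: 6.22
position: [0.5195, -0.244, 0.0797]
ee_rot: [0.664, 0.748, 0.002, 0.003]
ft_force: [5.4, -0.5, 12.8]
grip_width: 0.296
grasp_force: 69.9
clock: 6.55
position: [0.5196, -0.2443, 0.0791]
ee_rot: [0.664, 0.748, 0.001, 0.004]
ft_force: [-0.6, 1.4, 26.7]
grip_width: 0.292
grasp_force: 71.7
[ 0.35760576 -0.17679355  0.03806512] [ 0.75461891  0.4064706  -0.47484065  1.76220318  0.21462814  1.01631273
  0.31873817]
```

Screw dropped in (13 mm, bottomed). Start forward, following down.

```bash
python3 -m inch '[{"slide":[0,0,0.001],"yaw":-0.1},{"slide":[0,0,0.002],"yaw":-0.2},{"slide":[0,0,0.0017],"yaw":-0.3},{"slide":[0,0,0.0016],"yaw":-0.4},{"slide":[0,0,0.0015],"yaw":-0.5},{"slide":[0,0,0.0014],"yaw":-0.6},{"slide":[0,0,0.0013],"yaw":-0.7},{"slide":[0,0,0.0012],"yaw":-0.8},{"slide":[0,0,0.001],"yaw":-0.9},{"slide":[0,0,0.0009],"yaw":-1.0},{"slide":[0,0,0.0009],"yaw":-1.0}]'; python3 -c "
from h import *
o=get_obs();print(o['torque'],o['joint_pos'])"
```

```text
clock: 7.47
position: [0.5185, -0.2443, 0.0783]
ee_rot: [0.942, 0.335, 0.002, 0.002]
ft_force: [1.7, 0.1, 13.0]
grip_width: 0.294
grasp_force: 70.0
[-0.26261333 -0.6782326   0.00654383] [ 0.61409301  0.3820266  -0.3030444   1.77128099  0.13278041  1.00264296
 -0.62767201]
```

```bash
python3 -m inch '[{"slide":[0,0,-0.0001],"yaw":-0.1},{"slide":[0,0,-0.0002],"yaw":-0.2},{"slide":[0,0,-0.0003],"yaw":-0.3},{"slide":[0,0,-0.0004],"yaw":-0.4},{"slide":[0,0,-0.0006],"yaw":-0.5},{"slide":[0,0,-0.0007],"yaw":-0.6},{"slide":[0,0,-0.0008],"yaw":-0.7},{"slide":[0,0,-0.0009],"yaw":-0.8},{"slide":[0,0,-0.001],"yaw":-0.9},{"slide":[0,0,-0.0011],"yaw":-1.0},{"slide":[0,0,-0.0012],"yaw":-1.1},{"slide":[0,0,-0.0013],"yaw":-1.2},{"slide":[0,0,-0.0014],"yaw":-1.3},{"slide":[0,0,-0.0016],"yaw":-1.4},{"slide":[0,0,-0.0017],"yaw":-1.5},{"slide":[0,0,-0.0018],"yaw":-1.6},{"slide":[0,0,-0.0019],"yaw":-1.7},{"slide":[0,0,-0.0019],"yaw":-1.7}]'; python3 -c "
from h import *
o=get_obs();print(o['torque'],o['joint_pos'])"
```

```text
clock: 8.97
position: [0.518, -0.2429, 0.0762]
ee_rot: [0.874, -0.487, 0.001, -0.001]
ft_force: [-0.1, 3.3, 13.0]
grip_width: 0.294
grasp_force: 70.2
[ 0.57127354  0.31927429 -0.04230576] [ 0.3790461   0.36476025 -0.0236219   1.78670174  0.00892373  0.98712511
 -2.23524608]
```

Turned 2.71 rad so far, and the screw is caught. Let go, turn back 4.0 rad, regrasp.

```bash
python3 -m inch '[{"slide":[0,0,0.001],"yaw":0},{"slide":[0,0,0.0015],"yaw":0},{"slide":[0,0,0.0015],"yaw":0}]'; python3 -m inch '[{"slide":[0,0,0],"yaw":0},{"slide":[0,0,0],"yaw":0},{"slide":[0,0,0],"yaw":0},{"slide":[0,0,0],"yaw":0},{"slide":[0,0,0],"yaw":0},{"slide":[0,0,0],"yaw":0},{"slide":[0,0,0.002],"yaw":0},{"slide":[0,0,0.003],"yaw":0}]' 60 70; python3 -m inch '[{"slide":[0,0,0],"yaw":0.12},{"slide":[0,0,0],"yaw":0.24},{"slide":[0,0,0],"yaw":0.36},{"slide":[0,0,0],"yaw":0.48},{"slide":[0,0,0],"yaw":0.6},{"slide":[0,0,0],"yaw":0.72},{"slide":[0,0,0],"yaw":0.84},{"slide":[0,0,0],"yaw":0.96},{"slide":[0,0,0],"yaw":1.08},{"slide":[0,0,0],"yaw":1.2},{"slide":[0,0,0],"yaw":1.32},{"slide":[0,0,0],"yaw":1.44},{"slide":[0,0,0],"yaw":1.56},{"slide":[0,0,0],"yaw":1.68},{"slide":[0,0,0],"yaw":1.8},{"slide":[0,0,0],"yaw":1.9},{"slide":[0,0,0],"yaw":2.0},{"slide":[0,0,0],"yaw":2.0}]';python3 -c "
from h import *
o=get_obs();print(o['torque'],o['joint_pos'])
c=camera('side');d=camera('top');a=np.hstack([c['frame'][170:270,160:260,::-1],d['frame'][190:290,290:390,::-1]]);cv2.imwrite('pics/z4.png',cv2.resize(a,None,fx=4,fy=4,interpolation=2))"
```

```text
clock: 9.22
position: [0.5179, -0.2429, 0.077]
ee_rot: [0.875, -0.484, 0.001, -0.001]
ft_force: [2.8, 2.5, 9.3]
grip_width: 0.296
grasp_force: 69.4
clock: 9.88
position: [0.5162, -0.2437, 0.079]
ee_rot: [0.875, -0.484, -0.0, 0.0]
ft_force: [0.0, -0.5, -0.6]
grip_width: 0.763
grasp_force: 0.0
clock: 11.38
position: [0.5162, -0.2438, 0.079]
ee_rot: [0.879, 0.476, 0.0, 0.0]
ft_force: [0.0, -0.0, -0.4]
grip_width: 0.768
grasp_force: 0.0
[ 0.00387785  0.00160735 -0.06571274] [ 0.65467569  0.38590506 -0.35086374  1.77010977  0.15319344  1.01206757
 -0.33141642]
```

View pics/z4.png

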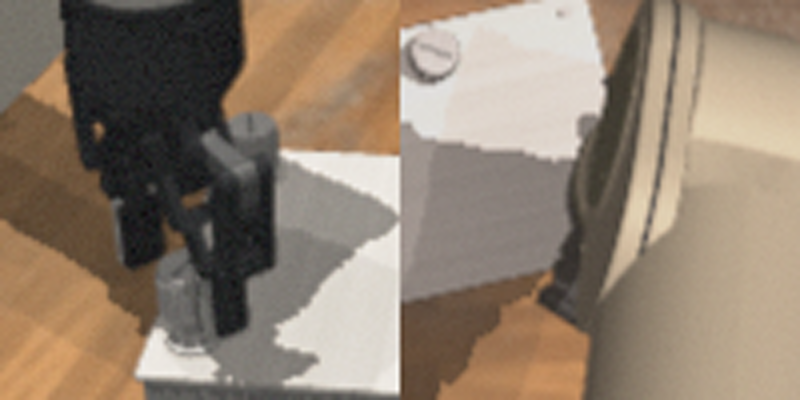

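The screw stayed down (head at about side (206,245), low on its collar) with the fingers clear around it. Continue turning back, recentring +2.7 mm x, then close.

```bash
python3 -m inch '[{"slide":[0.0027,0,0],"yaw":0.12},{"slide":[0.0027,0,0],"yaw":0.24},{"slide":[0.0027,0,0],"yaw":0.36},{"slide":[0.0027,0,0],"yaw":0.48},{"slide":[0.0027,0,0],"yaw":0.6},{"slide":[0.0027,0,0],"yaw":0.72},{"slide":[0.0027,0,0],"yaw":0.84},{"slide":[0.0027,0,0],"yaw":0.96},{"slide":[0.0027,0,0],"yaw":1.08},{"slide":[0.0027,0,0],"yaw":1.2},{"slide":[0.0027,0,0],"yaw":1.32},{"slide":[0.0027,0,0],"yaw":1.44},{"slide":[0.0027,0,0],"yaw":1.56},{"slide":[0.0027,0,0],"yaw":1.68},{"slide":[0.0027,0,0],"yaw":1.8},{"slide":[0.0027,0,0],"yaw":1.9},{"slide":[0.0027,0,0],"yaw":2.0},{"slide":[0.0027,0,0],"yaw":2.0}]'; python3 -m inch '[{"slide":[0,0,0],"yaw":0},{"slide":[0,0,0],"yaw":0},{"slide":[0,0,0],"yaw":0},{"slide":[0,0,0],"yaw":0},{"slide":[0,0,0],"yaw":0},{"slide":[0,0,0],"yaw":0},{"slide":[0,0,0],"yaw":0},{"slide":[0,0,0],"yaw":0},{"slide":[0,0,0],"yaw":0},{"slide":[0,0,0],"yaw":0}]' 255 70; python3 -c "
from h import *
o=get_obs();print(o['torque'],o['joint_pos'])"
```

```text
clock: 12.98
position: [0.5188, -0.2437, 0.0788]
ee_rot: [0.076, 0.997, 0.0, -0.0]
ft_force: [-0.1, 0.3, 0.1]
grip_width: 0.765
grasp_force: 0.0
clock: 13.82
position: [0.519, -0.2435, 0.0789]
ee_rot: [0.076, 0.997, 0.0, 0.0]
ft_force: [-1.1, 2.1, 4.2]
grip_width: 0.294
grasp_force: 68.6
[ 0.51537408  0.16351711 -0.01235786] [ 0.93064034  0.46198274 -0.70011006  1.74856107  0.33629738  1.05418628
  1.53153528]
```

```bash
python3 -m inch '[{"slide":[0,0,-0.0003],"yaw":-0.1},{"slide":[0,0,-0.0006],"yaw":-0.2},{"slide":[0,0,-0.0008],"yaw":-0.3},{"slide":[0,0,-0.0009],"yaw":-0.4},{"slide":[0,0,-0.001],"yaw":-0.5},{"slide":[0,0,-0.0012],"yaw":-0.6},{"slide":[0,0,-0.0013],"yaw":-0.7},{"slide":[0,0,-0.0014],"yaw":-0.8},{"slide":[0,0,-0.0015],"yaw":-0.9},{"slide":[0,0,-0.0016],"yaw":-1.0},{"slide":[0,0,-0.0017],"yaw":-1.1},{"slide":[0,0,-0.0018],"yaw":-1.2},{"slide":[0,0,-0.0019],"yaw":-1.3},{"slide":[0,0,-0.0021],"yaw":-1.4},{"slide":[0,0,-0.0022],"yaw":-1.5},{"slide":[0,0,-0.0023],"yaw":-1.6},{"slide":[0,0,-0.0024],"yaw":-1.7},{"slide":[0,0,-0.0025],"yaw":-1.8},{"slide":[0,0,-0.0025],"yaw":-1.8}]'; python3 -c "
from h import *
o=get_obs();print(o['torque'],o['joint_pos'])"
```

```text
clock: 15.4
position: [0.5191, -0.2432, 0.0765]
ee_rot: [0.83, 0.558, 0.0, -0.0]
ft_force: [-1.5, 3.0, 6.3]
grip_width: 0.299
grasp_force: 68.9
[ 0.85451301  0.29204976 -0.0723651 ] [ 0.67352544  0.39750445 -0.37818264  1.76414304  0.16909004  1.01178819
 -0.15491456]
```

```bash
python3 -m inch '[{"slide":[0,0,-0.0002],"yaw":-0.1},{"slide":[0,0,-0.0003],"yaw":-0.2},{"slide":[0,0,-0.0004],"yaw":-0.3},{"slide":[0,0,-0.0005],"yaw":-0.4},{"slide":[0,0,-0.0006],"yaw":-0.5},{"slide":[0,0,-0.0007],"yaw":-0.6},{"slide":[0,0,-0.0008],"yaw":-0.7},{"slide":[0,0,-0.0009],"yaw":-0.8},{"slide":[0,0,-0.001],"yaw":-0.9},{"slide":[0,0,-0.0012],"yaw":-1.0},{"slide":[0,0,-0.0013],"yaw":-1.1},{"slide":[0,0,-0.0014],"yaw":-1.2},{"slide":[0,0,-0.0015],"yaw":-1.3},{"slide":[0,0,-0.0016],"yaw":-1.4},{"slide":[0,0,-0.0017],"yaw":-1.5},{"slide":[0,0,-0.0018],"yaw":-1.6},{"slide":[0,0,-0.0019],"yaw":-1.7},{"slide":[0,0,-0.002],"yaw":-1.8},{"slide":[0,0,-0.0021],"yaw":-1.85},{"slide":[0,0,-0.0021],"yaw":-1.85}]'; python3 -m inch '[{"slide":[0,0,0],"yaw":0},{"slide":[0,0,0],"yaw":0},{"slide":[0,0,0],"yaw":0}]'; python3 -c "
from h import *
o=get_obs();print(o['torque'],o['joint_pos'])
c=camera('side');a=c['frame'][170:270,160:260,::-1];cv2.imwrite('pics/z5.png',cv2.resize(a,None,fx=5,fy=5,interpolation=2))"
```

```text
clock: 17.07
position: [0.5194, -0.2434, 0.0746]
ee_rot: [0.946, -0.325, 0.0, -0.0]
ft_force: [-0.7, 2.6, 4.6]
grip_width: 0.297
grasp_force: 68.9
clock: 17.32
position: [0.5194, -0.2434, 0.0746]
ee_rot: [0.946, -0.323, 0.0, -0.0]
ft_force: [0.8, 3.6, 5.7]
grip_width: 0.294
grasp_force: 68.9
[ 0.73242673 -0.00260705 -0.03545178] [ 0.41788782  0.37254238 -0.0706855   1.77975105  0.03042572  0.98957538
 -1.89353099]
```

View pics/z5.png

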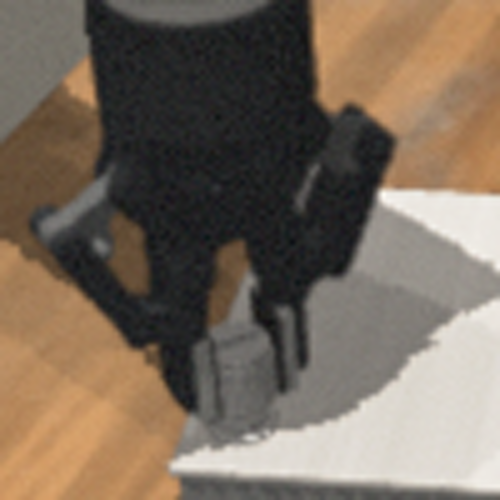

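Turned 6.35 rad in all and sunk about 20 mm. The head sits low at side (208,244), held between the pads.

```bash
python3 -c "
from workcell import *
print(hand_in())"
```

```text
the job is handed in; nothing more can be done
None
```

The standing screw was pressed to its stop, turned back until it dropped into the thread, then turned forward about one full turn (6.34 rad by the tool's yaw, about 20 mm deep) with one regrasp; I handed the job in with its head still gripped, and nothing else was knowingly touched.

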